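Brush out the leaning jar

TASK

Brush out the leaning steel jar: take the bottle brush from its fork stand, push it right down to the bottom of the jar and draw it back up to the mouth three times, then hang the brush back in the fork as it was and let go. Do not push the jar out of the angle at which it leans, and leave the other things on the bench where they are.

Things in the scene. Friction and masses are not known exactly. Their poses are not given: they have to be found in the camera images.
- brush: bottle brush, 189 mm long, about 80 g. Origin at the bristle end, own z towards the handle. Stiff round bristle head 34 mm across from z = 0 to 58 mm (does not bend), bare wire 6 mm thick to 115 mm, grey round collar 34 mm across to 121 mm, round pale wooden handle 18 mm thick to 189 mm. It starts hanging upright in the fork, handle up
- brush_tip (a point): bristle end of the brush, on its axis (the brush's origin)
- brush_collar (a point): middle of the underside of the brush's collar, on the brush axis, 115 mm from the tip
- fork_stand: fixed stand, base 120 x 100 x 10 mm, origin under its middle. A post 16 mm thick at own x = +35 mm carries an aluminium fork pointing to own -x (roughly to the robot): two prongs 10 mm wide, tops 165 mm above the bench, own x = +8 to -47 mm, slot 16 mm wide between them, open at -x. The bristles do not pass the slot: the brush goes in and out sideways along own x, bristles below the fork
- fork_seat (a point): point on the slot's middle line level with the prong tops, own x = -15 mm of the stand (same axes): here the middle of the collar's underside belongs, collar resting on both prongs, wire in the slot. Lips 4 mm high on the prong ends (28 to 32 mm in front of this point) and a step 4 mm high 21 mm behind it keep the collar in; lift it over the lips
- jar_stand: fixed grey stand of the jar: base plate 130 x 100 x 8 mm, two upright cheeks 8 mm thick at own y = +-42 mm, up to 111 mm high, 124 mm over the clamp knobs on their outsides; origin under the middle of the base. The hinge of the jar runs along own y, 85 mm above the bench
- jar (a joint): angle by which the jar leans from upright, its mouth towards the stand's own -x (roughly to the robot), rad; 0 is upright. It is clamped stiffly and has to stay as it is
- jar_mouth (a point): centre of the mouth of the steel jar, level with its rim; z along the jar's axis, out of the mouth. Bore 46 mm, outside 54 mm, rim 60 mm; the hinge lies on the axis 55 mm below this point
- jar_floor (a point): centre of the jar's inner floor, 105 mm below the mouth along the axis; z along the axis towards the mouth
- multimeter: dark multimeter lying on the bench, 150 x 76 x 34 mm, origin under its middle; stays where it is
- ipa_bottle: white spouted plastic bottle, 60 mm across, 137 mm high, origin under its middle; stays where it is
- tape_masking: roll of pale masking tape lying flat, 85 mm across, 18 mm high, origin under its middle; stays where it is
- dosing_cup: small clear plastic cup, 55 mm across, 43 mm high, origin under its middle; stays where it is
- plug_board: small green circuit board with a black connector, 32 x 50 x 15 mm, origin under its middle; stays where it is
- tweezers: steel tweezers lying flat, 125 x 13 x 10 mm, origin under their middle; stay where they are
Things that resemble listed ones, but are neither listed nor needed, are in the scene too. Of the things that look like the brush, the smaller one is meant.

How it is judged:
By the outcome, as a careful person would: the job done as asked, in the order asked, and still so for the second after the job is handed in, with the robot touching nothing.
It also fails if it takes over 61 s, if anything falls off the work surface, if the arm or the gripper's body presses on something with over 40 N, if the wrist force passes 120 N, or if a joint passes its speed limit or range.

ROBOT

A 7-joint arm with a two-finger parallel gripper is mounted at the origin on a cart in front of the work surface, level with it; the furniture and walls round the work are solid. World frame = base frame: x ahead of the robot, y to its left, z up, the work surface at z = 0. Lengths are in m, angles in rad, forces in N, time in s.
With the tool pointing down it reaches from about 0.425 to 0.875 m from the base axis. Payload 4.7 kg.
Tool frame: the origin (TCP) lies between the finger pads; the fingertips stand 14 mm ahead of it and the grasp point (between the pads) lies 5 mm behind it; z points along the fingers, x is the direction in which the jaws open and shut, and the axes are right-handed (so a half turn about z gives the same grasp; the last joint's range is limited). The gripper opens to 85 mm and grips with 20 to 120 N. Pads are 22 mm wide; open, the fingers measure 114 mm over their backs; the gripper's body (76 mm by 85 mm) begins 54 mm behind the grasp point. The pads swing forward as they close: fully open they stand 13 mm farther back than shut.
Start: joints at [0.014, 0.321, -0.07, 1.45, 0.023, 1.371, -0.057], TCP at [0.65, -0, 0.245] pointing down, gripper open.
Joint ranges: [-2.86, 2.86], [-0.3, 2.09], [-1.38, 1.24], [0.06, 2.45], [-1.56, 4.7], [0.09, 2.05], [-2.69, 2.69]. Speed limits (rad/s): [2.57, 2.57, 3.14, 3.14, 3.14, 3.14, 3.14].

INTERFACE

Orientations are given as [roll, pitch, yaw] about the fixed x, y, z axes, in that order (R = Rz(yaw) Ry(pitch) Rx(roll)).
In Python, from workcell import state, grab_frame, order gives the robot as it stands.
- The arm moves only by the tool step_arm, never from a script. Its argument "increments" is a list of rows, each a list of 3 entries, a list of its own where there are three numbers: the shift along the tool's x, y, z in m, then the turn about the tool's z in rad, then the opening, from 0 (shut) to 1 (fully open). In form: [[[tx, ty, tz], roll, gripper], ...]. A call has exactly 8 rows; each row is the pose to reach, as a shift and turn from the pose commanded when the call began, along the tool's axes at that moment; what a row does not reach only later rows make up. A row lasts 1/10 s, in which the tool goes at most 50 mm and 8.59 degrees, less where a joint would pass 70% of its speed; a pose out of reach is approached as far as the arm can. A call with a gripper value outside its range is refused whole. The fingers move at their own pace and stop on an object; "grip_force" is the grip in N (left out, the last holds). Time passes only in rows, so rows that repeat a pose let the fingers close, or fill a call up. It gives the time, the measured TCP pose, the force and the opening at its end, in the units of the state.
- state(): the state, without advancing time (a new reading comes with each control period).
- grab_frame(name): name is "scene" or "side" or "wrist"; returns a dict with "color" (400x640x3 uint8, red, green, blue), "fovy" (degrees; the focal length in pixels is half the picture's height over the tangent of half this angle, whatever the lens; pixels are square), "cx", "cy" (the principal point, pixels), "dist_coeffs" ([k1, k2, p1, p2, k3] as OpenCV has them; the pictures are not rectified), "view" (4x4, takes a point from world to camera coordinates); the wrist camera has in their place "T_tool_cam" (4x4, takes a point from camera to tool coordinates, whose origin is the TCP and whose axes are the tool frame's). Camera axes: x right, y down, z forward; pixel columns grow to the right and rows downward; lengths in m; the calibration is good to about 2 mm. A picture is of the moment at which its call begins: read the wrist's pose just before it. There is no depth.
- order.sign_off(): hands the job in, once; it reports no verdict.
The state is a dict: "clock": time; "joint_pos": joint angles; "joint_vel": joint speeds; "tau": joint torques, N m; "tool_pos": TCP position; "tool_rot": TCP orientation; "force": force on the tool from outside, world axes, zero at the start; "wrist_torque": the same for the moment, N m; "gripper_width": finger opening in m.
Only numpy, scipy, OpenCV 4.12 (cv2) and the standard library are available. Lean on these libraries where they do the work, as an engineer would, in place of code of your own. Each camera call takes 0.05 s, during which the arm holds its last target. There are 200 camera calls.

## Working session

There is one attempt and no reset: what is moved stays moved. The work goes in short steps, Python scripts to look and compute and a tool call to move; the robot and the scene stay as the last step left them, time stands still between calls to the robot, and variables do not carry over. Pictures are saved under pics/ and viewed, about 8 in all and at most 12, crops included, and the job is handed in when it is done.

Besides the shell and the picture viewer there is one more tool, called after "Call:" as name([rows], argument=value, ...), one row to a line, values as JSON. step_arm: Moves the arm, as the interface text tells. Its arguments: {"type":"object","properties":{"increments":{"type":"array","items":{"type":"array"}},"grip_force":{"type":"number"}},"required":["increments"]}

```bash
ls; mkdir -p pics; cat > h.py <<'E'
import numpy as np, cv2, json
from workcell import state, grab_frame, order
def K(f):
    h,w=f["color"].shape[:2]; F=h/2/np.tan(np.radians(f["fovy"])/2)
    return np.array([[F,0,f["cx"]],[0,F,f["cy"]],[0,0,1]]),np.array(f["dist_coeffs"],float)
def Rrpy(r):
    from scipy.spatial.transform import Rotation as R
    return R.from_euler('xyz',r).as_matrix()
def cam(name):
    s=state(); f=grab_frame(name); f=dict(f)
    if name=="wrist":
        T=np.eye(4);T[:3,:3]=Rrpy(s["tool_rot"]);T[:3,3]=s["tool_pos"]
        f["view"]=np.linalg.inv(T@np.array(f["T_tool_cam"]))
    f["view"]=np.array(f["view"]); return f
def ray(f,px):
    k,d=K(f); p=cv2.undistortPoints(np.array([[px]],float),k,d)[0,0]
    V=np.linalg.inv(f["view"]); v=V[:3,:3]@np.array([p[0],p[1],1]); return V[:3,3],v/np.linalg.norm(v)
def onz(f,px,z):
    o,v=ray(f,px); return o+v*(z-o[2])/v[2]
def cross(f1,p1,f2,p2):
    a,u=ray(f1,p1);b,v=ray(f2,p2)
    t=np.linalg.lstsq(np.c_[u,-v],b-a,rcond=None)[0]
    A=a+u*t[0];B=b+v*t[1]; return (A+B)/2,np.linalg.norm(A-B)
def proj(f,P):
    k,d=K(f);V=f["view"]; return cv2.projectPoints(np.array(P,float).reshape(-1,1,3),cv2.Rodrigues(V[:3,:3])[0],V[:3,3],k,d)[0][:,0]
def save(f,n): cv2.imwrite(f"pics/{n}.png",f["color"][:,:,::-1])
def store(f,n): np.save(f"pics/{n}.npy",f,allow_pickle=True)
def load(n): return np.load(f"pics/{n}.npy",allow_pickle=True).item()
E
python3 - <<'E'
from h import *
s=state();print(s)
for n in("scene","side","wrist"):
    f=cam(n);save(f,n+"0");store(f,n+"0");print(n,f["fovy"],np.round(np.linalg.inv(f["view"]),3).tolist(),f["dist_coeffs"])
E
```

```text
pics
{'clock': 0.0, 'joint_pos': array([ 0.01412029,  0.32181032, -0.0700378 ,  1.45164804,  0.02259079,
        1.37075051, -0.05687145]), 'joint_vel': array([ 7.40870329e-05, -4.88204710e-04,  6.49109907e-05, -3.84626052e-04,
        1.01145571e-03, -2.91431202e-04,  8.74395068e-04]), 'tau': array([-1.25131752e-03, -4.93579853e+01, -3.82724963e-01, -3.14334905e+01,
        1.30020955e-02,  1.12603378e-02,  4.26072404e-06]), 'tool_pos': array([ 6.49517411e-01, -8.57254909e-05,  2.44244842e-01]), 'tool_rot': array([ 3.14149225e+00,  1.82751504e-03, -8.24071455e-06]), 'force': array([ 0.70687017, -0.0056692 , -0.07158066]), 'wrist_torque': array([-0.05342806,  0.0408341 , -0.0151293 ]), 'gripper_width': 0.08516160402994556}
scene 52.57989871458958 [[0.472, -0.453, 0.756, -0.353], [-0.881, -0.253, 0.399, -0.627], [0.011, -0.855, -0.519, 0.736], [0.0, 0.0, 0.0, 1.0]] [-0.01845278  0.          0.          0.          0.        ]
side 44.39452617148473 [[0.993, 0.096, -0.07, 0.643], [0.118, -0.738, 0.664, -1.27], [0.012, -0.668, -0.744, 1.38], [0.0, 0.0, 0.0, 1.0]] [-0.11626371  0.          0.          0.          0.        ]
wrist 58.228771792604896 [[1.0, 0.001, -0.001, 0.649], [0.001, -0.958, -0.286, 0.073], [-0.001, 0.286, -0.958, 0.373], [0.0, 0.0, 0.0, 1.0]] [-0.02942624  0.          0.          0.          0.        ]
```

View pics/scene0.png

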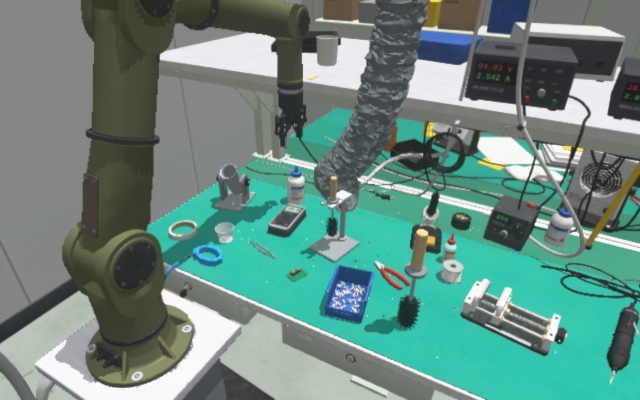

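View pics/side0.png

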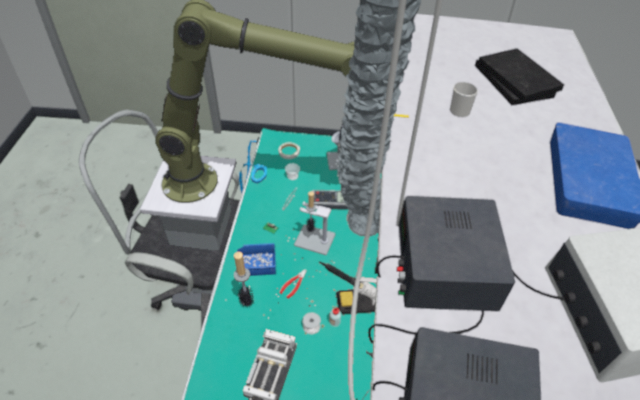

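```bash
python3 - <<'E'
from h import *
f=load("scene0")["color"];g=load("side0")["color"]
a=cv2.resize(f[150:270,160:370],None,fx=3.8,fy=3.8,interpolation=cv2.INTER_CUBIC)[:,:798]
cv2.imwrite("pics/c1.png",a[:,:,::-1]);
b=cv2.resize(g[130:280,230:400],None,fx=2.35,fy=2.35,interpolation=cv2.INTER_CUBIC)
w=cv2.resize(load("wrist0")["color"],(400,250))
w=np.pad(w,((0,b.shape[0]-250),(0,0),(0,0)))
cv2.imwrite("pics/c2.png",np.hstack([b,w])[:,:,::-1])
E
```

```text
(no output)
```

View pics/c1.png

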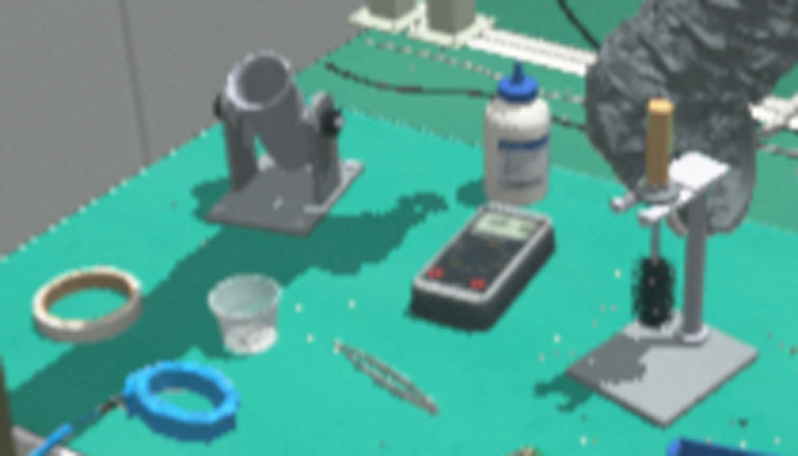

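View pics/c2.png

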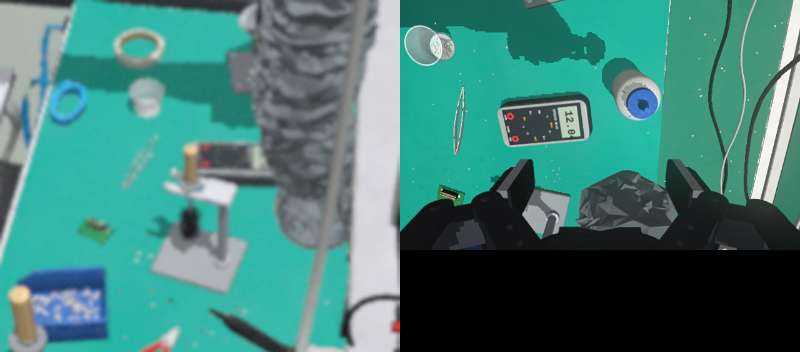

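```bash
python3 - <<'E'
from h import *
s=load("scene0");d=load("side0")
S=lambda x,y:(160+x/3.8,150+y/3.8)
D=lambda x,y:(230+x/2.35,130+y/2.35)
for n,a,b in [("hose end",(715,235),(310,245)),("hose left",(592,100),None),("handle top",(659,104),(190,147)),("post foot",(693,335),(224,258))]:
    if b: print(n,cross(s,S(*a),d,D(*b)))
print("top@.239",onz(s,S(659,104),.239),onz(d,D(190,147),.239))
base=[(568,370),(664,424),(757,354),(660,318)]
c=np.array([onz(s,S(*p),.010) for p in base]);print("fork base",c.round(3),c.mean(0))
c=np.array([onz(d,D(*p),.010) for p in [(152,272),(232,290),(248,238),(172,222)]]);print("fork base side",c.round(3),c.mean(0))
c=np.array([onz(s,S(*p),.008) for p in [(207,215),(308,234),(364,170)]]);print("jar base",c.round(3),"mid",(c[0]+c[2])/2)
for z in(.13,.14):print("mouth",onz(s,S(264,82),z))
print("knobs@.085",onz(s,S(219,106),.085),onz(s,S(331,122),.085))
print("ipa top",onz(s,S(518,70),.137))
E
```

```text
hose end (array([ 0.6905337 , -0.18758582,  0.01845133]), np.float64(8.062937764586004e-05))
handle top (array([ 0.51130635, -0.21417577,  0.23630741]), np.float64(0.0023353190782279118))
post foot (array([ 0.56392101, -0.22456117,  0.00838983]), np.float64(0.00635771871615626))
top@.239 [ 0.50524316 -0.2179034   0.239     ] [ 0.51157241 -0.21507662  0.239     ]
fork base [[ 0.471 -0.164  0.01 ]
 [ 0.449 -0.258  0.01 ]
 [ 0.561 -0.284  0.01 ]
 [ 0.567 -0.196  0.01 ]] [ 0.51195066 -0.22527638  0.01      ]
fork base side [[ 0.461 -0.261  0.01 ]
 [ 0.582 -0.279  0.01 ]
 [ 0.596 -0.179  0.01 ]
 [ 0.478 -0.163  0.01 ]] [ 0.52943101 -0.22059664  0.01      ]
jar base [[0.514 0.23  0.008]
 [0.533 0.132 0.008]
 [0.648 0.155 0.008]] mid [0.58139108 0.19284348 0.008     ]
mouth [0.56262155 0.18900151 0.13      ]
mouth [0.54750455 0.17552868 0.14      ]
knobs@.085 [0.57291275 0.25452104 0.085     ] [0.59767354 0.14795445 0.085     ]
ipa top [0.67842296 0.00183851 0.137     ]
```

Call:
step_arm([
  [[-0.09,-0.12,-0.055],0,1],
  [[-0.09,-0.12,-0.055],0,1],
  [[-0.09,-0.12,-0.055],0,1],
  [[-0.09,-0.12,-0.055],0,1],
  [[-0.09,-0.12,-0.055],0,1],
  [[-0.09,-0.12,-0.055],0,1],
  [[-0.09,-0.12,-0.055],0,1],
  [[-0.09,-0.12,-0.055],0,1],
])

```text
clock: 0.95
tool_pos: [0.5605, 0.1181, 0.2992]
tool_rot: [3.141, 0.002, -0.003]
force: [-0.3, 0.3, 0.3]
gripper_width: 0.0856
```

```bash
python3 - <<'E'
from h import *
f=cam("wrist");save(f,"w1");store(f,"w1");s=state();print(s["clock"],s["tool_pos"],s["tool_rot"])
E
```

```text
1.0 [0.56045936 0.11842148 0.29938776] [ 3.14105888e+00  1.32925272e-03 -2.53186341e-03]
```

View pics/w1.png

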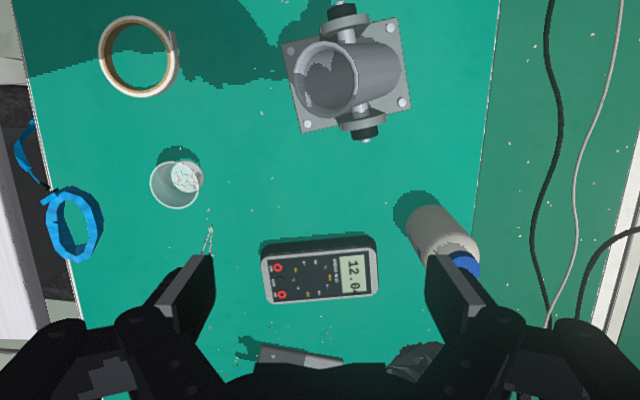

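```bash
python3 - <<'E'
from h import *
from scipy.optimize import brentq
f=load("w1")
c=np.array([onz(f,p,.008) for p in [(283,43),(303,133),(411,107),(392,16)]]);print("base",c.round(4).tolist(),c.mean(0).round(4))
e=c[2]-c[1];g=c[3]-c[0];print("lens",np.linalg.norm(e),np.linalg.norm(g),"yaws",np.arctan2(e[1],e[0]),np.arctan2(g[1],g[0]),"width",np.linalg.norm(c[1]-c[0]),np.linalg.norm(c[2]-c[3]))
yaw=(np.arctan2(e[1],e[0])+np.arctan2(g[1],g[0]))/2
h=c.mean(0);h[2]=.085
k=[onz(f,p,.085) for p in [(342,4),(366,141)]];print("knobs",np.round(k,4).tolist(),np.mean(k,0).round(4),np.linalg.norm(k[0]-k[1]),"yaw",np.arctan2(*(k[1]-k[0])[:2]*[1,-1]) )
for H in (h,np.mean(k,0)):
  for m in [(327,78)]:
    o,v=ray(f,m); n=np.array([np.cos(yaw),np.sin(yaw),0]);y=np.array([-n[1],n[0],0])
    # point on ray closest: in plane y.(P-H)=0 is ill-posed if ray in plane; search z with |P-H|=55
    F=lambda z:np.linalg.norm(o+v*(z-o[2])/v[2]-H)-.055
    for a,b in((.1,.141),):
      z=brentq(F,a,b);P=o+v*(z-o[2])/v[2];r=P-H;print("mouth",P.round(4),"lean deg",np.degrees(np.arctan2(-r@n,r[2])),"side",r@y)
# rim check: draw predicted rims for several leans
im=f["color"].copy()
for th in (25,30,35):
    t=np.radians(th);a=-n*np.sin(t)+np.array([0,0,np.cos(t)]);b=n*np.cos(t)+np.array([0,0,np.sin(t)])
    Hc=np.mean([h,np.mean(k,0)],0)
    q=np.linspace(0,2*np.pi,60);P=Hc+.055*a+.030*(np.outer(np.cos(q),b)+np.outer(np.sin(q),y))
    uv=proj(f,P);print(th,uv.min(0),uv.max(0))
a=cv2.resize(im[0:150,250:430],None,fx=4,fy=4,interpolation=cv2.INTER_CUBIC);cv2.imwrite("pics/jar.png",a[:,:,::-1])
E
```

```text
base [[0.5201, 0.2376, 0.008], [0.5405, 0.1399, 0.008], [0.6641, 0.1693, 0.008], [0.6375, 0.2646, 0.008]] [0.5905 0.2028 0.008 ]
lens 0.12710687341654126 0.12046672835831604 yaws 0.2336391300762027 0.2258122463464518 width 0.09982549479438459 0.09891767564068309
knobs [[0.5795, 0.2607, 0.085], [0.6042, 0.1417, 0.085]] [0.5918 0.2012 0.085 ] 0.12156729831996729 yaw 0.2042532757074107
mouth [0.5658 0.1981 0.1339] lean deg 27.216218113401382 side 0.001015541673594024
mouth [0.5658 0.1981 0.1334] lean deg 28.286597008164698 side 0.002937664606086863
25 [296.41385103  38.27333691] [367.57482346 118.40332154]
30 [293.12124386  40.04068026] [360.44983275 119.31226373]
35 [290.40119936  41.80130862] [353.30197791 120.10109579]
```

View pics/jar.png

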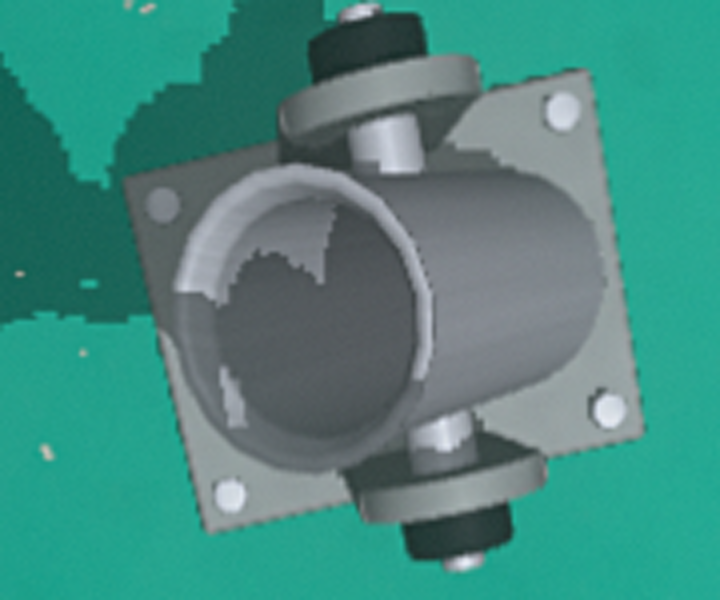

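```bash
python3 - <<'E'
from h import *
from scipy.optimize import brentq
f=load("w1")
c=np.array([onz(f,p,.008) for p in [(281,44.5),(302,132.8),(411,108),(397,17)]]);print("base",c.round(4).tolist(),c.mean(0).round(4))
e=c[2]-c[1];g=c[3]-c[0];w1=c[0]-c[1];w2=c[3]-c[2];print("lens",np.linalg.norm(e),np.linalg.norm(g),np.linalg.norm(w1),np.linalg.norm(w2))
A=lambda v:np.arctan2(v[1],v[0])
ys=[A(e),A(g),A(w1)-np.pi/2,A(w2)-np.pi/2];print(ys);yaw=np.mean(ys)
k=[onz(f,p,.085) for p in [(340.5,2),(366,142)]];print("knobs mid",np.mean(k,0),np.linalg.norm(k[0]-k[1]),A(k[0]-k[1])-np.pi/2)
H=(c.mean(0)+np.mean(k,0))/2;H[2]=.085
o,v=ray(f,(326,79.3)); n=np.array([np.cos(yaw),np.sin(yaw),0]);y=np.array([-n[1],n[0],0])
F=lambda z:np.linalg.norm(o+v*(z-o[2])/v[2]-H)-.055
z=brentq(F,.1,.141);P=o+v*(z-o[2])/v[2];r=P-H;print("H",H,"yaw",yaw,"mouth",P.round(4),"lean deg",np.degrees(np.arctan2(-r@n,r[2])),"side",r@y)
for th in (28,30,32,34):
    t=np.radians(th);a=-n*np.sin(t)+np.array([0,0,np.cos(t)]);b=n*np.cos(t)+np.array([0,0,np.sin(t)])
    q=np.linspace(0,2*np.pi,60);P=H+.055*a+.030*(np.outer(np.cos(q),b)+np.outer(np.sin(q),y))
    uv=proj(f,P);print(th,uv.min(0),uv.max(0))
E
```

```text
base [[0.5179, 0.2361, 0.008], [0.5393, 0.1401, 0.008], [0.6642, 0.1682, 0.008], [0.6429, 0.2636, 0.008]] [0.5911 0.202  0.008 ]
lens 0.12800479469080583 0.12804340335996459 0.09833483205958166 0.09775940341086617
[np.float64(0.2211528640691235), np.float64(0.21665838015696612), np.float64(0.21980002886841588), np.float64(0.21941035879370685)]
knobs mid [0.59119452 0.20148971 0.085     ] 0.12433348913891608 0.21075598398210427
H [0.59112908 0.20174108 0.085     ] yaw 0.2192554079720531 mouth [0.565  0.1971 0.1332] lean deg 28.759539402355564 side 0.0011803781195695218
28 [294.24156805  39.34974516] [363.13142221 119.00628793]
30 [292.99140334  40.03048934] [360.26850565 119.33514809]
32 [291.83525704  40.71068119] [357.40187529 119.64541015]
34 [290.77316635  41.38903377] [354.53738291 119.93674597]
```

Call:
step_arm([
  [[-0.09,0.335,-0.06],-1.42,1],
  [[-0.09,0.335,-0.06],-1.42,1],
  [[-0.09,0.335,-0.06],-1.42,1],
  [[-0.09,0.335,-0.06],-1.42,1],
  [[-0.09,0.335,-0.06],-1.42,1],
  [[-0.09,0.335,-0.06],-1.42,1],
  [[-0.09,0.335,-0.06],-1.42,1],
  [[-0.09,0.335,-0.06],-1.42,1],
])

```text
clock: 1.8
tool_pos: [0.4686, -0.2189, 0.3607]
tool_rot: [3.141, 0.001, 1.105]
force: [0.7, 0.0, 0.1]
gripper_width: 0.0855
```

```bash
python3 - <<'E'
from h import *
f=cam("wrist");s=state();print(s["clock"],s["tool_pos"],s["tool_rot"],s["joint_pos"])
E
```

```text
1.85 [ 0.46651929 -0.2252158   0.36158507] [3.1390882  0.00448384 1.10564642] [0.25200138 0.00278694 0.1440443  1.58712961 0.00424697 1.54951627
 1.50161101]
```

Call:
step_arm([
  [[0,0,0],-0.315,1],
  [[0,0,0],-0.315,1],
  [[0,0,0],-0.315,1],
  [[0,0,0],-0.315,1],
  [[0,0,0],-0.315,1],
  [[0,0,0],-0.315,1],
  [[0,0,0],-0.315,1],
  [[0,0,0],-0.315,1],
])

```text
clock: 2.65
tool_pos: [0.47, -0.215, 0.3604]
tool_rot: [3.141, 0.0, 1.417]
force: [-0.6, 0.4, 0.1]
gripper_width: 0.0852
```

```bash
python3 - <<'E'
from h import *
f=cam("wrist");s=state();print(s["clock"],s["tool_pos"],s["tool_rot"],s["joint_pos"])
save(f,"w2");store(f,"w2")
E
```

```text
2.7 [ 0.47003692 -0.21498436  0.36035437] [3.14141138e+00 2.16713667e-04 1.41756792e+00] [ 2.45290368e-01  2.32211371e-03  1.32715478e-01  1.58997231e+00
 -1.36450181e-04  1.54909363e+00  1.79557634e+00]
```

View pics/w2.png

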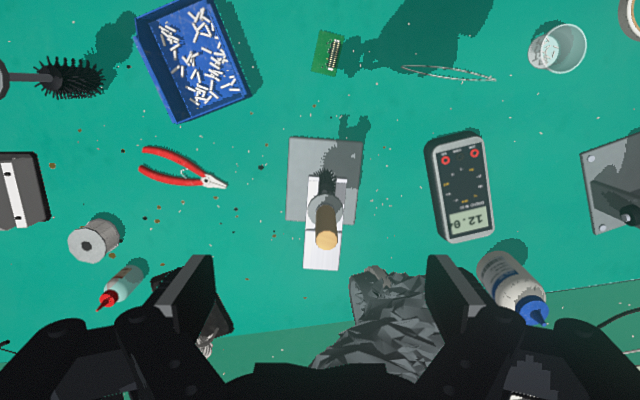

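```bash
python3 - <<'E'
from h import *
f=load("w2");im=f["color"]
print("top",onz(f,(327,239),.239), "r", np.linalg.norm(onz(f,(316,239),.239)-onz(f,(338,239),.239)))
c=[onz(f,p,.165) for p in [(307.5,177),(347.5,179),(339,272),(303,269)]];print("fork",np.round(c,4).tolist())
a=(c[0]+c[1])/2;b=(c[2]+c[3])/2;print("ends",a,b,np.linalg.norm(a-b),"yaw",np.arctan2(*(b-a)[[1,0]]),"w",np.linalg.norm(c[0]-c[1]))
p=[onz(f,q,.01) for q in [(289,137),(363,140),(359,226),(286,221)]];print("base",np.round(p,4).tolist(),np.mean(p,0))
print("hose edge z.25/.15",onz(f,(352,268),.25),onz(f,(352,268),.1))
a=cv2.resize(im[110:300,230:430],None,fx=3.1,fy=3.1,interpolation=cv2.INTER_CUBIC);cv2.imwrite("pics/fork.png",a[:,:,::-1])
E
```

```text
top [ 0.50734624 -0.21452303  0.239     ] r 0.01660991181496878
fork [[0.4753, -0.2266, 0.165], [0.4829, -0.1902, 0.165], [0.5774, -0.2112, 0.165], [0.5686, -0.2465, 0.165]]
ends [ 0.47910238 -0.20841384  0.165     ] [ 0.57301447 -0.22882761  0.165     ] 0.0961051615370983 yaw -0.21404132903251805 w 0.03722928216503888
base [[0.4547, -0.2533, 0.01], [0.4736, -0.1565, 0.01], [0.5949, -0.1766, 0.01], [0.5716, -0.2785, 0.01]] [ 0.52371801 -0.21625402  0.01      ]
hose edge z.25/.15 [ 0.52841887 -0.19911571  0.25      ] [ 0.61056965 -0.19651786  0.1       ]
```

View pics/fork.png

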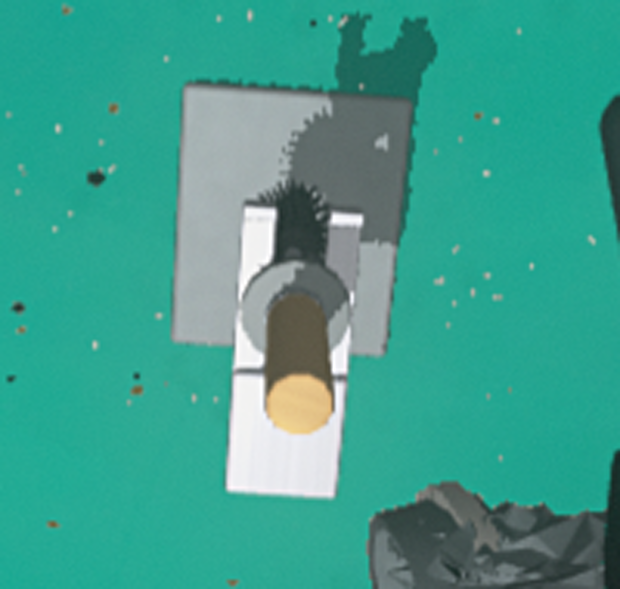

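```bash
python3 - <<'E'
from h import *
a=load("wrist0");b=load("w2");s=load("scene0");d=load("side0")
for z in (.05,.1,.15,.2,.25,.3):
    print(z,"w0 left edge",onz(a,(291,325),z)[:2].round(3),"w0 top",onz(a,(360,277),z)[:2].round(3),"w2 front",onz(b,(352,280),z)[:2].round(3),onz(b,(390,278),z)[:2].round(3))
print(cross(s,(160+592/3.8,150+90/3.8),a,(291,325)))
for x,y in ((592,90),(600,130),(690,230),(750,190)):
    o,v=ray(s,(160+x/3.8,150+y/3.8))
    print([ (o+v*t).round(3).tolist() for t in ((.60-o[0])/v[0],(.65-o[0])/v[0],(.7-o[0])/v[0],(.75-o[0])/v[0])])
E
```

```text
0.05 w0 left edge [ 0.619 -0.168] w0 top [ 0.69  -0.111] w2 front [ 0.656 -0.198] [ 0.661 -0.146]
0.1 w0 left edge [ 0.623 -0.13 ] w0 top [ 0.683 -0.082] w2 front [ 0.627 -0.199] [ 0.631 -0.152]
0.15 w0 left edge [ 0.628 -0.093] w0 top [ 0.677 -0.054] w2 front [ 0.597 -0.199] [ 0.601 -0.159]
0.2 w0 left edge [ 0.633 -0.056] w0 top [ 0.671 -0.025] w2 front [ 0.568 -0.2  ] [ 0.571 -0.165]
0.25 w0 left edge [ 0.638 -0.018] w0 top [0.665 0.003] w2 front [ 0.538 -0.2  ] [ 0.541 -0.172]
0.3 w0 left edge [0.642 0.019] w0 top [0.658 0.032] w2 front [ 0.509 -0.201] [ 0.511 -0.179]
(array([ 0.63190893, -0.09158834,  0.15887755]), np.float64(0.010266624442822137))
[[0.6, -0.114, 0.181], [0.65, -0.087, 0.152], [0.7, -0.06, 0.123], [0.75, -0.033, 0.094]]
[[0.6, -0.121, 0.148], [0.65, -0.095, 0.117], [0.7, -0.068, 0.086], [0.75, -0.042, 0.055]]
[[0.6, -0.204, 0.079], [0.65, -0.182, 0.044], [0.7, -0.159, 0.01], [0.75, -0.137, -0.025]]
[[0.6, -0.253, 0.13], [0.65, -0.233, 0.098], [0.7, -0.213, 0.067], [0.75, -0.194, 0.035]]
```

Call:
step_arm([
  [[0.006,0.0375,0],0,1],
  [[0.006,0.0375,0],0,1],
  [[0.006,0.0375,0.05],0,1],
  [[0.006,0.0375,0.09],0,1],
  [[0.006,0.0375,0.13],0,1],
  [[0.006,0.0375,0.153],0,1],
  [[0.006,0.0375,0.153],0,1],
  [[0.006,0.0375,0.153],0,1],
], grip_force=30)

```text
clock: 3.5
tool_pos: [0.5082, -0.2149, 0.2081]
tool_rot: [3.141, 0.0, 1.418]
force: [0.9, 0.1, 0.4]
gripper_width: 0.0854
```

Call:
step_arm([
  [[0,0,0],0,0],
  [[0,0,0],0,0],
  [[0,0,0],0,0],
  [[0,0,0],0,0],
  [[0,0,0],0,0],
  [[0,0,0],0,0],
  [[0,0,0],0,0],
  [[0,0,0],0,0],
], grip_force=30)

```text
clock: 4.3
tool_pos: [0.5082, -0.2151, 0.2078]
tool_rot: [3.141, 0.001, 1.418]
force: [0.0, -1.0, 2.9]
gripper_width: 0.0175
```

```bash
python3 - <<'E'
from h import *
s=state();print(s["clock"],s["tool_pos"],s["tool_rot"],s["gripper_width"],s["force"],s["wrist_torque"])
f=cam("wrist");store(f,"w3");g=cam("side");store(g,"side3");c=cam("scene");store(c,"scene3")
a=f["color"][100:400,120:520]
b=cv2.resize(c["color"][160:260,290:390],(300,300),interpolation=cv2.INTER_CUBIC)
cv2.imwrite("pics/g3.png",np.hstack([a,b])[:,:,::-1])
E
```

```text
4.3 [ 0.50818309 -0.21514055  0.20783987] [3.14068285e+00 5.16211168e-04 1.41769828e+00] 0.01745527750906247 [ 0.03897874 -0.9575599   2.91085605] [-0.09430196  0.16389417  0.00236313]
```

View pics/g3.png

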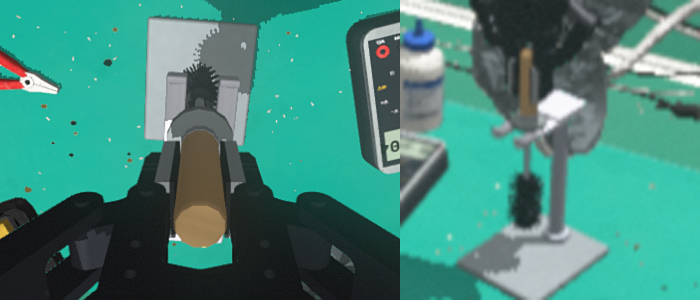

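Call:
step_arm([
  [[0,0,-0.015],0,0],
  [[0,0,-0.015],0,0],
  [[0,-0.04,-0.016],0,0],
  [[0.003,-0.08,-0.016],0,0],
  [[0.003,-0.08,-0.016],0,0],
  [[0.003,-0.08,-0.06],0,0],
  [[0.003,-0.08,-0.105],0,0],
  [[0.003,-0.08,-0.135],0,0],
])

```text
clock: 5.25
tool_pos: [0.4302, -0.1997, 0.3455]
tool_rot: [3.138, 0.0, 1.418]
force: [0.5, 0.1, -1.2]
gripper_width: 0.0171
```

```bash
python3 - <<'E'
from h import *
s=state();print(s["clock"],s["tool_pos"],s["tool_rot"],s["gripper_width"],s["force"],s["joint_pos"])
E
```

```text
5.25 [ 0.43023283 -0.19965541  0.34553037] [3.13781106e+00 4.91574072e-04 1.41824048e+00] 0.017068747751441782 [ 0.51674328  0.05442513 -1.15949696] [ 0.24574195 -0.09167826  0.12323354  1.70810963  0.01093739  1.52067353
  1.78619869]
```

Call:
step_arm([
  [[0.03,0.01,0],-0.06,0],
  [[0.075,0.02,0],-0.12,0],
  [[0.12,0.03,0],-0.19,0],
  [[0.165,0.04,0],-0.25,0],
  [[0.21,0.05,0],-0.31,0],
  [[0.255,0.058,0],-0.372,0],
  [[0.3,0.066,0],-0.372,0],
  [[0.33,0.072,0],-0.372,0],
])

```text
clock: 6.05
tool_pos: [0.5511, 0.1202, 0.3419]
tool_rot: [3.141, -0.002, 1.794]
force: [0.0, 0.2, -0.3]
gripper_width: 0.0173
```

```bash
cat >> h.py <<'E'
M=np.array([.5637,.1959,.1324]);YAW=.2193;TH=np.radians(30.5)
n=np.array([np.cos(YAW),np.sin(YAW),0]);yy=np.array([-n[1],n[0],0])
def rep():
    s=state();r=s["tool_pos"]-M
    print("clk %.2f"%s["clock"],"u,v,Gz mm",(np.array([r@n,r@yy,r[2]+.005])*1e3).round(1),"rot",s["tool_rot"].round(4),"F",np.round(s["force"],1),"T",np.round(s["wrist_torque"],2),"w",round(s["gripper_width"],4))
E
python3 -c "
from h import *
rep();print(state()['joint_pos'].round(2))"
```

```text
clk 6.05 u,v,Gz mm [-28.8 -71.2 214.5] rot [ 3.1415e+00 -2.0000e-03  1.7942e+00] F [ 0.   0.2 -0.3] T [-0.04  0.03  0.04] w 0.0173
[-0.08  0.12 -0.2   1.51  0.02  1.52  1.52]
```

Call:
step_arm([
  [[0.03,0.012,0],0,0],
  [[0.06,0.024,0],0,0],
  [[0.0756,0.0294,0.005],0,0],
  [[0.0756,0.0294,0.015],0,0],
  [[0.0756,0.0294,0.025],0,0],
  [[0.0756,0.0294,0.0356],0,0],
  [[0.0756,0.0294,0.0356],0,0],
  [[0.0756,0.0294,0.0356],0,0],
])

```text
clock: 6.85
tool_pos: [0.5631, 0.1943, 0.3064]
tool_rot: [-3.141, 0.001, 1.788]
force: [0.0, -0.1, -0.7]
gripper_width: 0.0174
```

```bash
python3 - <<'E'
from h import *
rep()
f=cam("wrist");store(f,"w4");c=cam("scene");store(c,"scene4");d=cam("side");store(d,"side4")
a=cv2.resize(f["color"][60:320,200:460],(400,400));uv=[proj(f,M),proj(c,M)];print(uv)
b=cv2.resize(c["color"][120:220,180:280],(400,400),interpolation=cv2.INTER_CUBIC)
cv2.imwrite("pics/g4.png",np.hstack([a,b])[:,:,::-1])
E
```

```text
clk 6.85 u,v,Gz mm [ -0.9  -1.5 179. ] rot [-3.1412e+00  7.0000e-04  1.7879e+00] F [ 0.  -0.1 -0.7] T [-0.05  0.01  0.05] w 0.0174
[array([[320.62535065, 175.96064624]]), array([[227.9514672 , 170.33622808]])]
```

View pics/g4.png

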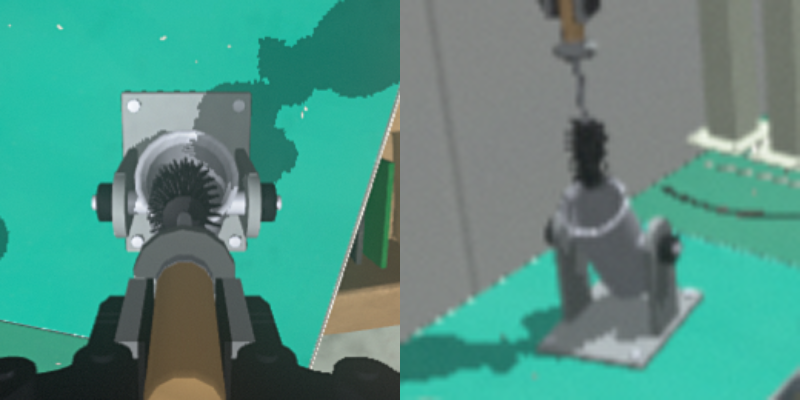

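Call:
step_arm([
  [[0.001,0.001,0.004],0,0],
  [[0.001,0.001,0.008],0,0],
  [[0.001,0.001,0.012],0,0],
  [[0.001,0.001,0.016],0,0],
  [[0.001,0.001,0.02],0,0],
  [[0.001,0.001,0.024],0,0],
  [[0.001,0.001,0.027],0,0],
  [[0.001,0.001,0.027],0,0],
])

```text
clock: 7.8
tool_pos: [0.5636, 0.1968, 0.279]
tool_rot: [-3.141, 0.0, 1.79]
force: [0.0, 0.0, -0.9]
gripper_width: 0.0174
```

```bash
python3 -c "
from h import *
rep()"
```

```text
clk 7.80 u,v,Gz mm [1.000e-01 9.000e-01 1.516e+02] rot [-3.1407e+00  3.0000e-04  1.7899e+00] F [ 0.   0.  -0.9] T [ 0.02  0.06 -0.01] w 0.0174
```

Call:
step_arm([
  [[0,-0.003,0.002],0,0],
  [[0,-0.006,0.004],0,0],
  [[0,-0.009,0.006],0,0],
  [[0,-0.012,0.008],0,0],
  [[0,-0.017,0.01],0,0],
  [[0,-0.022,0.012],0,0],
  [[0,-0.027,0.0145],0,0],
  [[0,-0.0325,0.017],0,0],
])

```text
clock: 8.6
tool_pos: [0.5375, 0.191, 0.2725]
tool_rot: [3.121, -0.0, 1.789]
force: [-0.5, -2.6, 33.3]
gripper_width: 0.017
```

```bash
python3 - <<'E'
from h import *
rep()
c=cam("scene");store(c,"scene5");f=cam("wrist");store(f,"w5")
# collar/handle: pixel blob of handle colour in scene
h=cv2.cvtColor(c["color"],cv2.COLOR_RGB2HSV);m=cv2.inRange(h,(8,70,90),(28,255,255));m[:,:190]=0;m[:,270:]=0;m[:90]=0;m[200:]=0
ys,xs=np.nonzero(m);print(len(xs),xs.min(),xs.max(),ys.min(),ys.max())
E
```

```text
clk 8.60 u,v,Gz mm [-26.6   0.9 145.1] rot [ 3.1212e+00 -4.0000e-04  1.7890e+00] F [-0.5 -2.6 33.3] T [-0.34 -0.59 -0.01] w 0.017
60 215 222 123 141
```

Call:
step_arm([
  [[0,0.002,-0.005],0,0],
  [[0,0.004,-0.01],0,0],
  [[0,0.004,-0.01],0,0],
  [[0,0.004,-0.01],0,0],
  [[0,0.004,-0.01],0,0],
  [[0,0.004,-0.01],0,0],
  [[0,0.004,-0.01],0,0],
  [[0,0.004,-0.01],0,0],
])

```text
clock: 9.5
tool_pos: [0.5366, 0.1906, 0.2742]
tool_rot: [3.139, 0.0, 1.79]
force: [0.7, -0.4, 9.1]
gripper_width: 0.0172
```

```bash
python3 - <<'E'
from h import *
rep()
f=cam("wrist");store(f,"w6");c=cam("scene");store(c,"scene6")
t=lambda im,y,x,s:cv2.resize(im["color"][y:y+s,x:x+s],(400,300) if 0 else (300,300),interpolation=cv2.INTER_CUBIC)
f5,c5=load("w5"),load("scene5")
r1=np.hstack([cv2.resize(f5["color"][60:310,180:480],(360,300)),cv2.resize(c5["color"][110:220,170:290],(327,300),interpolation=cv2.INTER_CUBIC)])
r2=np.hstack([cv2.resize(f["color"][60:310,180:480],(360,300)),cv2.resize(c["color"][110:220,170:290],(327,300),interpolation=cv2.INTER_CUBIC)])
cv2.imwrite("pics/g5.png",np.vstack([r1,r2])[:,:,::-1])
E
```

```text
clk 9.50 u,v,Gz mm [-27.6   0.7 146.8] rot [3.1392e+00 5.0000e-04 1.7896e+00] F [ 0.7 -0.4  9.1] T [-0.26 -0.14 -0.01] w 0.0172
```

View pics/g5.png

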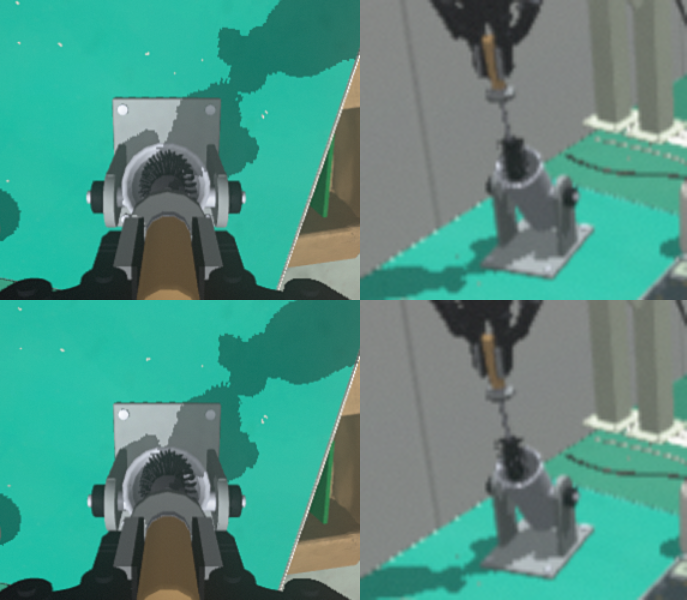

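Call:
step_arm([
  [[0,0.006,-0.006],0,0],
  [[0,0.014,-0.014],0,0],
  [[0,0.022,-0.022],0,0],
  [[0,0.029,-0.03],0,0],
  [[0,0.029,-0.03],0,0],
  [[0,0.029,-0.03],0,0],
  [[0,0.029,-0.03],0,0],
  [[0,0.029,-0.03],0,0],
])

```text
clock: 10.4
tool_pos: [0.5638, 0.1969, 0.3021]
tool_rot: [-3.141, 0.0, 1.79]
force: [-0.1, -0.5, -0.7]
gripper_width: 0.0173
```

```bash
cat >> h.py <<'E'
def collar(f,Gu,Gz,v=0,L=.042,G=None):
    G=M+n*Gu+yy*v+[0,0,Gz] if G is None else G
    for d in range(-10,41,5):
        p=np.radians(d);b=-n*np.sin(p)+np.array([0,0,np.cos(p)]);c=n*np.cos(p)+np.array([0,0,np.sin(p)])
        print(d,"collar far",proj(f,[G-b*L+c*.017,G-b*(L+.006)+c*.017])[:,1].round(1),"tip",proj(f,[G-b*.163])[0].round(1),"head top far",proj(f,[G-b*.105-c*.0])[0].round(1))
E
python3 - <<'E'
from h import *
rep()
f=cam("wrist");store(f,"w7");c=cam("scene");store(c,"scene7")
s=state();r=s["tool_pos"]-M
collar(f,r@n,r[2]+.005,r@yy)
g=cv2.cvtColor(f["color"],cv2.COLOR_RGB2GRAY)
print(g[130:260:3,322].tolist())
h=cv2.cvtColor(f["color"],cv2.COLOR_RGB2HSV);m=(cv2.inRange(h,(0,0,0),(180,255,70)));m[:,:280]=0;m[:,370:]=0;m[:100]=0;m[235:]=0
ys,xs=np.nonzero(m);print("dark",len(xs),xs.mean(),np.percentile(ys,[1,50,99]))
E
```

```text
clk 10.40 u,v,Gz mm [  0.4   1.  174.7] rot [-3.1406e+00  3.0000e-04  1.7900e+00] F [-0.1 -0.5 -0.7] T [-0.03  0.    0.02] w 0.0173
-10 collar far [255.1 248.3] tip [318.8 146.1] head top far [318.6 175.4]
-5 collar far [262.7 256.5] tip [318.8 163.1] head top far [318.6 188.4]
0 collar far [270.4 264.9] tip [318.8 179.9] head top far [318.6 201.4]
5 collar far [278.3 273.4] tip [318.8 196.7] head top far [318.6 214.6]
10 collar far [286.2 282. ] tip [318.8 213.4] head top far [318.6 227.8]
15 collar far [294.2 290.7] tip [318.8 230.2] head top far [318.6 241.1]
20 collar far [302.3 299.5] tip [318.8 247.1] head top far [318.5 254.6]
25 collar far [310.4 308.4] tip [318.7 264.2] head top far [318.5 268.3]
30 collar far [318.5 317.3] tip [318.7 281.6] head top far [318.5 282.1]
35 collar far [326.6 326.2] tip [318.7 299.4] head top far [318.5 296.2]
40 collar far [334.7 335.1] tip [318.6 317.6] head top far [318.4 310.6]
[182, 182, 184, 184, 180, 211, 214, 204, 156, 160, 159, 135, 159, 102, 102, 97, 52, 52, 53, 51, 57, 58, 44, 66, 67, 66, 64, 82, 65, 108, 106, 105, 104, 105, 85, 100, 84, 86, 84, 85, 84, 85, 83, 83]
dark 1164 321.3754295532646 [177. 196. 221.]
```

```bash
sed -i 's/+c\*.017/-c*.017/g; s/G-b\*.163\]/G-b*.163-c*.017,G-b*.058-c*.017][:1]/' h.py
python3 - <<'E'
from h import *
for nm,u,Gz,v in(("w4",-.0009,.179,-.0015),("w7",.0004,.1747,.001)):
    f=load(nm);print(nm);collar(f,u,Gz,v)
    g=cv2.cvtColor(f["color"],cv2.COLOR_RGB2GRAY)
    print(list(zip(range(150,240,2),g[150:240:2,322].tolist())))
E
```

```text
w4
-10 collar far [195.4 189.9] tip [318.7 124.8] head top far [318.5 175. ]
-5 collar far [201.1 196.4] tip [318.8 142.1] head top far [318.6 188. ]
0 collar far [207.1 203.3] tip [318.8 159.2] head top far [318.6 201. ]
5 collar far [213.4 210.4] tip [318.8 176. ] head top far [318.6 214.1]
10 collar far [220.  217.8] tip [318.9 192.8] head top far [318.6 227.3]
15 collar far [226.8 225.4] tip [318.9 209.6] head top far [318.7 240.6]
20 collar far [233.8 233.2] tip [318.9 226.4] head top far [318.7 254.1]
25 collar far [241.  241.2] tip [318.9 243.3] head top far [318.7 267.7]
30 collar far [248.3 249.3] tip [318.9 260.4] head top far [318.7 281.6]
35 collar far [255.8 257.5] tip [319.  277.8] head top far [318.7 295.6]
40 collar far [263.5 265.9] tip [319.  295.5] head top far [318.7 310. ]
[(150, 211), (152, 203), (154, 136), (156, 103), (158, 129), (160, 156), (162, 156), (164, 156), (166, 62), (168, 51), (170, 49), (172, 51), (174, 49), (176, 50), (178, 56), (180, 63), (182, 71), (184, 51), (186, 46), (188, 63), (190, 67), (192, 64), (194, 66), (196, 54), (198, 63), (200, 85), 
[... 835 characters left out ...]
[318.8 260.5] head top far [318.6 281.7]
35 collar far [255.9 257.6] tip [318.8 277.9] head top far [318.5 295.8]
40 collar far [263.5 266. ] tip [318.7 295.6] head top far [318.5 310.1]
[(150, 202), (152, 191), (154, 156), (156, 159), (158, 158), (160, 159), (162, 158), (164, 140), (166, 159), (168, 130), (170, 99), (172, 102), (174, 99), (176, 83), (178, 52), (180, 54), (182, 52), (184, 53), (186, 53), (188, 53), (190, 57), (192, 62), (194, 56), (196, 44), (198, 65), (200, 66), (202, 67), (204, 64), (206, 66), (208, 64), (210, 84), (212, 79), (214, 65), (216, 99), (218, 107), (220, 106), (222, 106), (224, 105), (226, 104), (228, 105), (230, 105), (232, 85), (234, 78), (236, 98), (238, 84)]
```

Call:
step_arm([
  [[-0.001,-0.008,0.005],0,0],
  [[-0.001,-0.008,0.01],0,0],
  [[-0.001,-0.008,0.015],0,0],
  [[-0.001,-0.008,0.02],0,0],
  [[-0.001,-0.008,0.025],0,0],
  [[-0.001,-0.008,0.029],0,0],
  [[-0.001,-0.008,0.032],0,0],
  [[-0.001,-0.008,0.034],0,0],
], grip_force=20)

```text
clock: 11.3
tool_pos: [0.5567, 0.1943, 0.2683]
tool_rot: [-3.141, 0.0, 1.79]
force: [0.2, 0.3, -0.9]
gripper_width: 0.0171
```

```bash
python3 -c "
from h import *
rep()"
```

```text
clk 11.30 u,v,Gz mm [-7.200e+00 -1.000e-01  1.409e+02] rot [-3.1414e+00  2.0000e-04  1.7899e+00] F [ 0.2  0.3 -0.9] T [-0.01  0.02  0.03] w 0.0171
```

Call:
step_arm([
  [[0,0,0.003],0,0],
  [[0,-0.003,0.003],0,0],
  [[0,-0.006,0.004],0,0],
  [[0,-0.01,0.004],0,0],
  [[0,-0.014,0.005],0,0],
  [[0,-0.018,0.006],0,0],
  [[0,-0.022,0.007],0,0],
  [[0,-0.022,0.007],0,0],
])

```text
clock: 12.1
tool_pos: [0.5349, 0.1896, 0.262]
tool_rot: [3.141, 0.0, 1.79]
force: [1.3, 1.6, 3.1]
gripper_width: 0.0169
```

```bash
python3 -c "
from h import *
rep();f=cam('wrist');s=state();r=s['tool_pos']-M
collar(f,r@n,r[2]+.005,r@yy);store(f,'w8')
g=cv2.cvtColor(f['color'],cv2.COLOR_RGB2GRAY)
print(list(zip(range(150,260,2),g[150:260:2,322].tolist())))
"
```

```text
clk 12.10 u,v,Gz mm [-2.950e+01  1.000e-01  1.346e+02] rot [3.1408e+00 1.0000e-04 1.7901e+00] F [1.3 1.6 3.1] T [ 0.25 -0.75  0.03] w 0.0169
-10 collar far [195.7 190.1] tip [318.7 124.8] head top far [318.5 175.1]
-5 collar far [201.4 196.7] tip [318.7 142.1] head top far [318.5 188. ]
0 collar far [207.4 203.6] tip [318.7 159.1] head top far [318.5 201.1]
5 collar far [213.7 210.7] tip [318.7 176. ] head top far [318.5 214.2]
10 collar far [220.2 218. ] tip [318.7 192.8] head top far [318.5 227.4]
15 collar far [227.  225.6] tip [318.7 209.6] head top far [318.5 240.7]
20 collar far [234.  233.4] tip [318.7 226.4] head top far [318.5 254.1]
25 collar far [241.2 241.4] tip [318.7 243.3] head top far [318.5 267.8]
30 collar far [248.5 249.5] tip [318.7 260.4] head top far [318.4 281.6]
35 collar far [256.  257.7] tip [318.7 277.7] head top far [318.4 295.7]
40 collar far [263.7 266.1] tip [318.6 295.4] head top far [318.4 310. ]
[(150, 121), (152, 183), (154, 183), (156, 182), (158, 182), (160, 182), (162, 182), (164, 182), (166, 180), (168, 181), (170, 182), (172, 183), (174, 180), (176, 183), (178, 115), (180, 108), (182, 109), (184, 111), (186, 109), (188, 124), (190, 200), (192, 233), (194, 215), (196, 127), (198, 109), (200, 100), (202, 89), (204, 51), (206, 50), (208, 48), (210, 48), (212, 49), (214, 50), (216, 48), (218, 45), (220, 55), (222, 56), (224, 51), (226, 59), (228, 97), (230, 112), (232, 110), (234, 112), (236, 111), (238, 110), (240, 112), (242, 111), (244, 79), (246, 91), (248, 80), (250, 79), (252, 79), (254, 81), (256, 79), (258, 80)]
```

Call:
step_arm([
  [[0,-0.005,0.003],0,0],
  [[0,-0.01,0.007],0,0],
  [[0,-0.0147,0.012],0,0],
  [[0,-0.02,0.017],0,0],
  [[0,-0.0247,0.022],0,0],
  [[0,-0.0247,0.022],0,0],
  [[0,-0.0247,0.022],0,0],
  [[0,-0.0247,0.022],0,0],
])

```text
clock: 12.95
tool_pos: [0.5106, 0.1839, 0.239]
tool_rot: [-3.14, 0.0, 1.79]
force: [0.4, 0.5, -1.7]
gripper_width: 0.017
```

```bash
python3 -c "
from h import *
rep()
"
```

```text
clk 12.95 u,v,Gz mm [-54.4  -0.2 111.6] rot [-3.1396e+00  4.0000e-04  1.7898e+00] F [ 0.4  0.5 -1.7] T [ 0.05 -0.25 -0.  ] w 0.017
```

Call:
step_arm([
  [[0,-0.003,0.005],0,0],
  [[0,-0.0035,0.01],0,0],
  [[0,-0.003,0.0142],0,0],
  [[0,0.001,0.021],0,0],
  [[0,0.005,0.028],0,0],
  [[0,0.009,0.0346],0,0],
  [[0,0.013,0.0414],0,0],
  [[0,0.0147,0.0444],0,0],
])

```text
clock: 13.75
tool_pos: [0.5257, 0.1873, 0.1941]
tool_rot: [-3.141, 0.0, 1.79]
force: [2.2, -0.7, 2.2]
gripper_width: 0.0173
```

```bash
python3 -c "
from h import *
rep();f=cam('wrist');s=state();r=s['tool_pos']-M
collar(f,r@n,r[2]+.005,r@yy);store(f,'w9')
g=cv2.cvtColor(f['color'],cv2.COLOR_RGB2GRAY)
print(list(zip(range(180,300,2),g[180:300:2,322].tolist())))
"
```

```text
clk 13.75 u,v,Gz mm [-39.   -0.2  66.7] rot [-3.1405e+00  2.0000e-04  1.7898e+00] F [ 2.2 -0.7  2.2] T [ 0.18 -0.67  0.02] w 0.0173
-10 collar far [195.4 189.8] tip [318.8 124.9] head top far [318.5 175. ]
-5 collar far [201.1 196.4] tip [318.8 142.2] head top far [318.5 188. ]
0 collar far [207.1 203.3] tip [318.8 159.2] head top far [318.6 201. ]
5 collar far [213.4 210.4] tip [318.8 176.1] head top far [318.6 214.1]
10 collar far [219.9 217.7] tip [318.8 192.9] head top far [318.6 227.3]
15 collar far [226.7 225.3] tip [318.8 209.6] head top far [318.5 240.6]
20 collar far [233.7 233.1] tip [318.8 226.4] head top far [318.5 254.1]
25 collar far [240.9 241.1] tip [318.8 243.3] head top far [318.5 267.7]
30 collar far [248.2 249.2] tip [318.7 260.4] head top far [318.5 281.5]
35 collar far [255.7 257.4] tip [318.7 277.8] head top far [318.5 295.6]
40 collar far [263.3 265.8] tip [318.7 295.5] head top far [318.5 309.9]
[(180, 178), (182, 180), (184, 178), (186, 177), (188, 178), (190, 178), (192, 177), (194, 178), (196, 177), (198, 175), (200, 175), (202, 175), (204, 174), (206, 121), (208, 122), (210, 103), (212, 106), (214, 106), (216, 105), (218, 106), (220, 106), (222, 108), (224, 105), (226, 107), (228, 103), (230, 103), (232, 104), (234, 114), (236, 137), (238, 132), (240, 125), (242, 121), (244, 114), (246, 151), (248, 152), (250, 123), (252, 81), (254, 102), (256, 104), (258, 103), (260, 103), (262, 101), (264, 103), (266, 103), (268, 98), (270, 75), (272, 75), (274, 78), (276, 104), (278, 123), (280, 123), (282, 125), (284, 126), (286, 125), (288, 124), (290, 124), (292, 124), (294, 127), (296, 127), (298, 130)]
```

Call:
step_arm([
  [[0,0.002,0.0035],0,0],
  [[0,0.004,0.007],0,0],
  [[0,0.006,0.0105],0,0],
  [[0,0.0075,0.013],0,0],
  [[0,0.0085,0.015],0,0],
  [[0,0.0098,0.017],0,0],
  [[0,0.0098,0.017],0,0],
  [[0,0.0098,0.017],0,0],
], grip_force=50)

```text
clock: 14.6
tool_pos: [0.5351, 0.1894, 0.1779]
tool_rot: [-3.142, 0.0, 1.79]
force: [2.5, 0.6, -0.3]
gripper_width: 0.0167
```

```bash
python3 -c "
from h import *
rep()
"
```

```text
clk 14.60 u,v,Gz mm [-29.3  -0.1  50.5] rot [-3.1415e+00  2.0000e-04  1.7899e+00] F [ 2.5  0.6 -0.3] T [ 0.23 -0.74  0.04] w 0.0167
```

Call:
step_arm([
  [[0,0.0005,0.001],0,0],
  [[0,0.001,0.0017],0,0],
  [[0,0.0015,0.0026],0,0],
  [[0,0.002,0.0035],0,0],
  [[0,0.0025,0.0043],0,0],
  [[0,0.003,0.0052],0,0],
  [[0,0.003,0.0052],0,0],
  [[0,0.003,0.0052],0,0],
])

```text
clock: 15.4
tool_pos: [0.537, 0.1901, 0.1753]
tool_rot: [-3.14, 0.001, 1.79]
force: [-7.3, -1.9, 13.1]
gripper_width: 0.0171
```

```bash
python3 -c "
from h import *
rep()
"
```

```text
clk 15.40 u,v,Gz mm [-27.3   0.2  47.9] rot [-3.1402e+00  6.0000e-04  1.7901e+00] F [-7.3 -1.9 13.1] T [-0.46  1.03 -0.06] w 0.0171
```

Call:
step_arm([
  [[0,-0.0055,-0.0095],0,0],
  [[0,-0.014,-0.024],0,0],
  [[0,-0.0235,-0.04],0,0],
  [[0,-0.033,-0.056],0,0],
  [[0,-0.0425,-0.072],0,0],
  [[0,-0.049,-0.083],0,0],
  [[0,-0.0517,-0.0879],0,0],
  [[0,-0.0517,-0.0879],0,0],
])

```text
clock: 16.2
tool_pos: [0.4868, 0.1788, 0.2614]
tool_rot: [-3.141, 0.0, 1.79]
force: [-0.5, -0.6, 0.7]
gripper_width: 0.0169
```

```bash
python3 -c "
from h import *
rep();f=cam('wrist');store(f,'w10')
g=cv2.cvtColor(f['color'],cv2.COLOR_RGB2GRAY)
print(list(zip(range(160,280,2),g[160:280:2,322].tolist())))
"
```

```text
clk 16.20 u,v,Gz mm [-78.8  -0.  134. ] rot [-3.141e+00  3.000e-04  1.790e+00] F [-0.5 -0.6  0.7] T [0.01 0.05 0.07] w 0.0169
[(160, 136), (162, 139), (164, 139), (166, 136), (168, 136), (170, 135), (172, 135), (174, 137), (176, 133), (178, 135), (180, 139), (182, 138), (184, 136), (186, 136), (188, 136), (190, 136), (192, 118), (194, 93), (196, 170), (198, 172), (200, 173), (202, 171), (204, 172), (206, 171), (208, 172), (210, 170), (212, 172), (214, 171), (216, 170), (218, 173), (220, 144), (222, 100), (224, 104), (226, 103), (228, 105), (230, 103), (232, 105), (234, 105), (236, 103), (238, 103), (240, 103), (242, 101), (244, 103), (246, 104), (248, 137), (250, 129), (252, 84), (254, 100), (256, 101), (258, 102), (260, 100), (262, 101), (264, 102), (266, 98), (268, 79), (270, 75), (272, 76), (274, 77), (276, 78), (278, 119)]
```

Call:
step_arm([
  [[0,0.007,0.012],0,0],
  [[0,0.0165,0.028],0,0],
  [[0,0.026,0.044],0,0],
  [[0,0.0355,0.0604],0,0],
  [[0,0.044,0.075],0,0],
  [[0,0.0487,0.083],0,0],
  [[0,0.0517,0.0879],0,0],
  [[0,0.0517,0.0879],0,0],
])

```text
clock: 17.05
tool_pos: [0.5371, 0.1902, 0.1754]
tool_rot: [-3.139, 0.001, 1.79]
force: [-9.2, -3.0, 16.6]
gripper_width: 0.0168
```

```bash
python3 -c "
from h import *
rep()"
```

```text
clk 17.05 u,v,Gz mm [-27.2   0.2  48. ] rot [-3.1391e+00  7.0000e-04  1.7901e+00] F [-9.2 -3.  16.6] T [-0.6   1.29 -0.08] w 0.0168
```

Call:
step_arm([
  [[0,-0.0055,-0.0095],0,0],
  [[0,-0.014,-0.024],0,0],
  [[0,-0.0235,-0.04],0,0],
  [[0,-0.033,-0.056],0,0],
  [[0,-0.0425,-0.072],0,0],
  [[0,-0.049,-0.083],0,0],
  [[0,-0.0517,-0.0879],0,0],
  [[0,-0.0517,-0.0879],0,0],
])

```text
clock: 17.85
tool_pos: [0.4868, 0.1788, 0.2614]
tool_rot: [-3.141, 0.0, 1.79]
force: [-0.2, 0.9, -1.2]
gripper_width: 0.0166
```

```bash
python3 -c "
from h import *
rep()"
```

```text
clk 17.85 u,v,Gz mm [-7.88e+01  1.00e-01  1.34e+02] rot [-3.1410e+00  3.0000e-04  1.7901e+00] F [-0.2  0.9 -1.2] T [ 0.    0.02 -0.  ] w 0.0166
```

Call:
step_arm([
  [[0,0.007,0.012],0,0],
  [[0,0.0165,0.028],0,0],
  [[0,0.026,0.044],0,0],
  [[0,0.0355,0.0604],0,0],
  [[0,0.044,0.075],0,0],
  [[0,0.0487,0.083],0,0],
  [[0,0.0517,0.0879],0,0],
  [[0,0.0517,0.0879],0,0],
])

```text
clock: 18.65
tool_pos: [0.5371, 0.1902, 0.1754]
tool_rot: [-3.139, 0.001, 1.79]
force: [-8.0, -3.8, 17.7]
gripper_width: 0.0166
```

```bash
python3 -c "
from h import *
rep()"
```

```text
clk 18.65 u,v,Gz mm [-27.2   0.2  48. ] rot [-3.1389e+00  7.0000e-04  1.7901e+00] F [-8.  -3.8 17.7] T [-0.58  1.3  -0.08] w 0.0166
```

Call:
step_arm([
  [[0,-0.0055,-0.0095],0,0],
  [[0,-0.014,-0.024],0,0],
  [[0,-0.0235,-0.04],0,0],
  [[0,-0.033,-0.056],0,0],
  [[0,-0.0425,-0.072],0,0],
  [[0,-0.049,-0.083],0,0],
  [[0,-0.0517,-0.0879],0,0],
  [[0,-0.0517,-0.0879],0,0],
])

```text
clock: 19.45
tool_pos: [0.4868, 0.1788, 0.2613]
tool_rot: [-3.141, 0.0, 1.79]
force: [0.0, 0.5, -0.4]
gripper_width: 0.0163
```

Call:
step_arm([
  [[0,0.006,-0.004],0,0],
  [[0,0.012,-0.008],0,0],
  [[0,0.019,-0.0115],0,0],
  [[0,0.0254,-0.0143],0,0],
  [[0,0.032,-0.0165],0,0],
  [[0,0.039,-0.0185],0,0],
  [[0,0.046,-0.02],0,0],
  [[0,0.053,-0.0208],0,0],
], grip_force=20)

```text
clock: 20.25
tool_pos: [0.5396, 0.1905, 0.2816]
tool_rot: [-3.14, 0.0, 1.79]
force: [-4.7, -0.5, 0.5]
gripper_width: 0.0165
```

```bash
python3 -c "
from h import *
rep();f=cam('wrist');store(f,'w11')
g=cv2.cvtColor(f['color'],cv2.COLOR_RGB2GRAY)
print(list(zip(range(180,270,2),g[180:270:2,322].tolist())))"
```

```text
clk 20.25 u,v,Gz mm [-24.7   0.  154.2] rot [-3.1405e+00  1.0000e-04  1.7900e+00] F [-4.7 -0.5  0.5] T [-0.14  1.13 -0.01] w 0.0165
[(180, 234), (182, 211), (184, 211), (186, 107), (188, 102), (190, 102), (192, 101), (194, 138), (196, 159), (198, 127), (200, 65), (202, 49), (204, 51), (206, 51), (208, 48), (210, 47), (212, 54), (214, 53), (216, 45), (218, 59), (220, 55), (222, 52), (224, 56), (226, 88), (228, 111), (230, 112), (232, 111), (234, 110), (236, 111), (238, 111), (240, 111), (242, 87), (244, 80), (246, 86), (248, 79), (250, 80), (252, 79), (254, 81), (256, 79), (258, 79), (260, 78), (262, 80), (264, 79), (266, 79), (268, 81)]
```

Call:
step_arm([
  [[0,0.006,-0.0006],0,0],
  [[0,0.012,-0.001],0,0],
  [[0,0.018,-0.0015],0,0],
  [[0,0.024,-0.0015],0,0],
  [[0,0.029,-0.0015],0,0],
  [[0,0.032,-0.0015],0,0],
  [[0,0.032,-0.0015],0,0],
  [[0,0.032,-0.0015],0,0],
])

```text
clock: 21.1
tool_pos: [0.5705, 0.1973, 0.2832]
tool_rot: [3.141, 0.0, 1.79]
force: [-3.3, -0.8, 0.9]
gripper_width: 0.0168
```

```bash
python3 -c "
from h import *
rep();f=cam('wrist');store(f,'w12')
g=cv2.cvtColor(f['color'],cv2.COLOR_RGB2GRAY)
print(list(zip(range(150,240,2),g[150:240:2,322].tolist())))"
```

```text
clk 21.10 u,v,Gz mm [ 7.000e+00 -1.000e-01  1.558e+02] rot [3.1414e+00 2.0000e-04 1.7899e+00] F [-3.3 -0.8  0.9] T [-0.29  1.07  0.05] w 0.0168
[(150, 141), (152, 105), (154, 105), (156, 103), (158, 97), (160, 82), (162, 68), (164, 52), (166, 53), (168, 53), (170, 53), (172, 57), (174, 54), (176, 48), (178, 47), (180, 52), (182, 52), (184, 47), (186, 55), (188, 56), (190, 53), (192, 60), (194, 63), (196, 77), (198, 89), (200, 85), (202, 86), (204, 82), (206, 65), (208, 78), (210, 105), (212, 105), (214, 103), (216, 104), (218, 102), (220, 105), (222, 103), (224, 96), (226, 81), (228, 82), (230, 103), (232, 88), (234, 88), (236, 88), (238, 87)]
```

Call:
step_arm([
  [[0,-0.002,-0.015],0,0],
  [[0,-0.003,-0.035],0,0],
  [[0,-0.003,-0.055],0,0],
  [[0,-0.003,-0.06],0,0],
  [[-0.03,-0.02,-0.062],0.06,0],
  [[-0.065,-0.042,-0.062],0.12,0],
  [[-0.1,-0.064,-0.062],0.19,0],
  [[-0.135,-0.086,-0.062],0.25,0],
], grip_force=30)

```text
clock: 21.95
tool_pos: [0.5158, 0.0454, 0.3454]
tool_rot: [3.139, 0.0, 1.537]
force: [0.9, -1.0, -1.2]
gripper_width: 0.0167
```

```bash
python3 -c "
from h import *
rep();s=state();print(s['tool_pos']);y=s['tool_rot'][2];d=np.array([.430,-.1995])-s['tool_pos'][:2]
print('tx,ty',np.array([np.cos(y),np.sin(y)])@d,np.array([np.sin(y),-np.cos(y)])@d,y)"
```

```text
clk 21.95 u,v,Gz mm [ -79.5 -136.5  218. ] rot [3.1393e+00 2.0000e-04 1.5373e+00] F [ 0.9 -1.  -1.2] T [-0.03 -0.08 -0.03] w 0.0167
[0.51576469 0.04537677 0.34541916]
tx,ty -0.24760950665039197 -0.07752257200881618 1.5373279732795064
```

Call:
step_arm([
  [[-0.04,-0.012,0],0.04,0],
  [[-0.08,-0.025,0],0.08,0],
  [[-0.12,-0.038,0],0.12,0],
  [[-0.16,-0.05,0],0.12,0],
  [[-0.2,-0.063,0],0.12,0],
  [[-0.23,-0.072,0],0.12,0],
  [[-0.244,-0.077,0],0.12,0],
  [[-0.244,-0.077,0],0.12,0],
])

```text
clock: 22.75
tool_pos: [0.4306, -0.1975, 0.3456]
tool_rot: [3.14, 0.001, 1.414]
force: [-0.2, -0.6, -0.1]
gripper_width: 0.0168
```

```bash
python3 - <<'E'
from h import *
rep();s=state();print(s['tool_pos'],s["tool_rot"])
f=cam('wrist');store(f,'w13')
g=cv2.cvtColor(f['color'],cv2.COLOR_RGB2GRAY)
print(list(zip(range(150,240,2),g[150:240:2,322].tolist())))
# jar check: same scene pixels around the jar before/after
c=cam('scene');store(c,'scene13');a=load('scene0')
d=np.abs(c['color'].astype(int)-a['color'].astype(int)).max(2)
print("jar region changed px",(d[155:215,205:265]>40).sum())
y=s['tool_rot'][2]
for nm,t in (("pre",[.5081-.08*.982,-.215+.08*.189]),("seat",[.5081,-.215])):
    e=np.array(t)-s['tool_pos'][:2];print(nm,np.array([np.cos(y),np.sin(y)])@e,np.array([np.sin(y),-np.cos(y)])@e)
E
```

```text
clk 22.75 u,v,Gz mm [-215.5 -355.   218.2] rot [3.1397e+00 1.2000e-03 1.4145e+00] F [-0.2 -0.6 -0.1] T [ 0.03 -0.   -0.05] w 0.0168
[ 0.43055669 -0.19751278  0.345631  ] [3.13971238e+00 1.24963171e-03 1.41449154e+00]
[(150, 92), (152, 132), (154, 131), (156, 135), (158, 134), (160, 133), (162, 106), (164, 78), (166, 51), (168, 54), (170, 51), (172, 51), (174, 49), (176, 47), (178, 49), (180, 47), (182, 48), (184, 50), (186, 48), (188, 52), (190, 55), (192, 53), (194, 51), (196, 51), (198, 78), (200, 86), (202, 85), (204, 84), (206, 73), (208, 65), (210, 100), (212, 101), (214, 102), (216, 103), (218, 101), (220, 101), (222, 101), (224, 102), (226, 84), (228, 80), (230, 97), (232, 86), (234, 83), (236, 84), (238, 85)]
jar region changed px 416
pre -0.002496629519702814 -0.0006357919132568113
seat -0.005202940343330465 0.07932022025422138
```

Call:
step_arm([
  [[-0.0025,0,0.04],0,0],
  [[-0.0025,0,0.08],0,0],
  [[-0.0025,0,0.11],0,0],
  [[-0.0025,0,0.1225],0,0],
  [[-0.0025,0,0.1225],0,0],
  [[-0.0028,0.01,0.1225],0,0],
  [[-0.0031,0.022,0.1225],0,0],
  [[-0.0035,0.034,0.1225],0,0],
])

```text
clock: 23.65
tool_pos: [0.4669, -0.2036, 0.2246]
tool_rot: [3.138, 0.001, 1.42]
force: [-0.0, -0.1, -2.4]
gripper_width: 0.0167
```

```bash
python3 - <<'E'
from h import *
s=state();print(s['clock'],s['tool_pos'],s["tool_rot"],s['force'],s['wrist_torque'])
y=s['tool_rot'][2]
e=np.array([.5081,-.215])-s['tool_pos'][:2];print(np.array([np.cos(y),np.sin(y)])@e,np.array([np.sin(y),-np.cos(y)])@e)
E
```

```text
23.65 [ 0.46689414 -0.2035829   0.22456225] [3.13793146e+00 6.53000047e-04 1.42027990e+00] [-0.044709   -0.10836895 -2.41315777] [ 0.01205255  0.01033985 -0.00280491]
-0.005109244449399976 0.042451957029402236
```

Call:
step_arm([
  [[-0.003,0,0],0,0],
  [[-0.003,0,0],0,0],
  [[-0.003,0.007,0],0,0],
  [[-0.0035,0.014,0],0,0],
  [[-0.004,0.021,0],0,0],
  [[-0.0044,0.029,0],0,0],
  [[-0.0048,0.036,0],0,0],
  [[-0.005,0.042,0],0,0],
])

```text
clock: 24.45
tool_pos: [0.506, -0.2145, 0.2228]
tool_rot: [3.142, 0.0, 1.42]
force: [-0.3, -0.9, -0.6]
gripper_width: 0.0165
```

```bash
python3 - <<'E'
from h import *
s=state();print(s['clock'],s['tool_pos'],s["tool_rot"],s['force'],s['wrist_torque'])
y=s['tool_rot'][2]
e=np.array([.5081,-.215])-s['tool_pos'][:2];print(np.array([np.cos(y),np.sin(y)])@e,np.array([np.sin(y),-np.cos(y)])@e)
f=cam('wrist');store(f,'w14');c=cam('scene');store(c,'scene14')
r=np.hstack([cv2.resize(f["color"][100:300,200:440],(400,333)),cv2.resize(c["color"][160:260,290:390],(333,333),interpolation=cv2.INTER_CUBIC)])
cv2.imwrite("pics/g14.png",r[:,:,::-1])
E
```

```text
24.45 [ 0.50596443 -0.21454035  0.22275821] [3.14152589e+00 1.56814781e-04 1.42004074e+00] [-0.26233165 -0.92600891 -0.59941891] [0.02022394 0.02708858 0.02715891]
-0.0001337072407129885 0.0021803799014585494
```

Call:
step_arm([
  [[0,0.001,0.003],0,0],
  [[0,0.001,0.006],0,0],
  [[0,0.001,0.009],0,0],
  [[0,0.001,0.012],0,0],
  [[0,0.001,0.014],0,0],
  [[0,0.001,0.0155],0,0],
  [[0,0.001,0.0155],0,0],
  [[0,0.001,0.0155],0,0],
])

```text
clock: 25.35
tool_pos: [0.5063, -0.2146, 0.2074]
tool_rot: [3.141, 0.0, 1.42]
force: [0.1, 0.1, -1.9]
gripper_width: 0.0168
```

```bash
python3 - <<'E'
from h import *
s=state();print(s['clock'],s['tool_pos'],s['force'],s['wrist_torque'])
E
```

```text
25.35 [ 0.50626576 -0.21462908  0.20742368] [ 0.13186385  0.14911919 -1.89120433] [-0.09953988 -0.02342195  0.01536987]
```

Call:
step_arm([
  [[0,0.001,0.0007],0,0],
  [[0,0.0015,0.0014],0,0],
  [[0,0.0015,0.002],0,0],
  [[0,0.0015,0.0027],0,0],
  [[0,0.0015,0.0034],0,0],
  [[0,0.0015,0.004],0,0],
  [[0,0.0015,0.004],0,0],
  [[0,0.0015,0.004],0,0],
])

```text
clock: 26.15
tool_pos: [0.508, -0.2149, 0.2051]
tool_rot: [3.14, 0.0, 1.42]
force: [-3.6, 1.7, 7.4]
gripper_width: 0.0164
```

```bash
python3 - <<'E'
from h import *
s=state();print(s['clock'],s['tool_pos'],s['force'],s['wrist_torque'])
f=cam('wrist');store(f,'w15');c=cam('scene');store(c,'scene15')
r=np.hstack([cv2.resize(f["color"][100:300,200:440],(400,333)),cv2.resize(c["color"][160:260,290:390],(333,333),interpolation=cv2.INTER_CUBIC)])
cv2.imwrite("pics/g15.png",r[:,:,::-1])
E
```

```text
26.15 [ 0.50796457 -0.21487487  0.20513059] [-3.61755371  1.68326724  7.39782805] [0.3876863  0.6626146  0.01796701]
```

Call:
step_arm([
  [[0,0,-0.001],0,0],
  [[0,0,-0.001],0,0.3],
  [[0,0,-0.001],0,0.4],
  [[0,0,-0.001],0,0.5],
  [[0,0,-0.001],0,0.7],
  [[0,0,-0.001],0,0.9],
  [[0,0,-0.001],0,1],
  [[0,0,-0.001],0,1],
])

```text
clock: 27.05
tool_pos: [0.5077, -0.2148, 0.2043]
tool_rot: [3.142, 0.0, 1.42]
force: [0.5, -0.6, -0.0]
gripper_width: 0.0853
```

Call:
step_arm([
  [[0,0,-0.02],0,1],
  [[0,0,-0.05],0,1],
  [[0,0,-0.09],0,1],
  [[0,0,-0.13],0,1],
  [[0,-0.02,-0.155],0,1],
  [[0.002,-0.038,-0.155],0,1],
  [[0.002,-0.038,-0.155],0,1],
  [[0.002,-0.038,-0.155],0,1],
])

```text
clock: 27.85
tool_pos: [0.4705, -0.2071, 0.3592]
tool_rot: [3.141, 0.0, 1.42]
force: [0.0, 0.7, 0.2]
gripper_width: 0.0854
```

```bash
python3 - <<'E'
from h import *
s=state();print(s['clock'],s['tool_pos'],s['tool_rot'],s['force'])
f=cam('wrist');store(f,'w16');c=cam('scene');store(c,'scene16');a=load('w2');c0=load('scene0')
q=lambda i,y,x,h,w,o:cv2.resize(i["color"][y:y+h,x:x+w],o,interpolation=cv2.INTER_CUBIC)
r=np.vstack([np.hstack([q(i,120,250,160,200,(350,280)),q(j,150,200,72,64,(249,280)),q(j,180,310,72,50,(194,280))]) for i,j in((a,c0),(f,c))])
cv2.imwrite("pics/fin.png",r[:,:,::-1]);print(r.shape)
E
```

```text
27.85 [ 0.47052467 -0.20706099  0.35921612] [3.14101043e+00 1.36896786e-05 1.41996293e+00] [0.03059574 0.73472024 0.17946705]
(560, 793, 3)
```

View pics/fin.png

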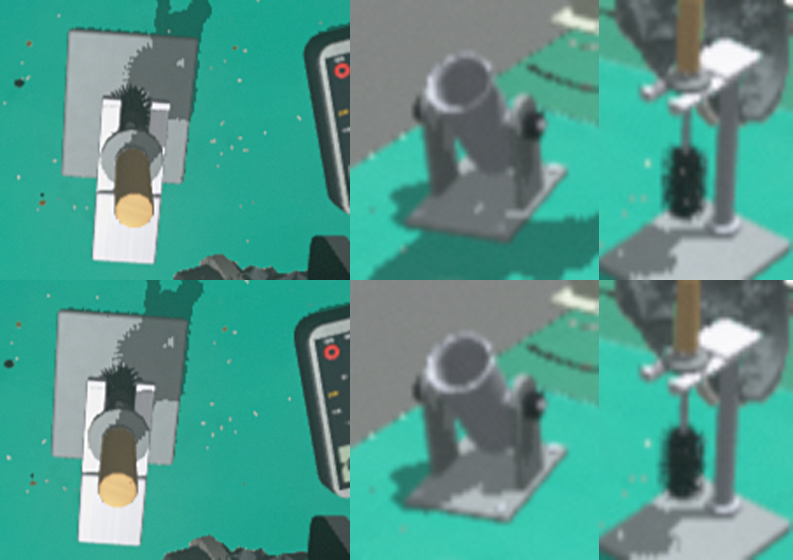

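```bash
python3 -c "
from h import *
a=load('scene0')['color'];b=load('scene16')['color']
g=lambda i:cv2.Canny(cv2.cvtColor(i,cv2.COLOR_RGB2GRAY),60,150)[160:182,215:242].astype(np.float32)
print('rim edge shift',cv2.phaseCorrelate(cv2.GaussianBlur(g(a),(0,0),1),cv2.GaussianBlur(g(b),(0,0),1)))
print(order.sign_off())"
```

```text
rim edge shift ((0.5706401932370699, 0.2871435484265632), 0.6840718064779117)
the job is handed in; nothing more can be done
None
```

The jar is brushed and the brush is back in its fork, let go and hanging upright; I handed the job in at about 28 s. I took the brush from the fork and pivoted it in the jaws against the jar's mouth to match the lean, about 30°. I then made three strokes to the floor, each with a 15–20 N push along the jar's axis. After each push I drew the tip back to a few millimetres below the rim.

**Last checks:**
- **Brush:** the final pictures show it as at the start, collar on both prongs, with the gripper clear and no force on it. During the job it slipped about 3 mm in the grip, so I seated it by feeling for contact rather than by height.
- **Jar:** it looks unchanged against the first picture, and the rim edges shifted by only about 0.6 px, which is within noise given the changed shadows. A raw pixel comparison partway through did show differences there, which I put down to the arm's shadow but did not check separately.
- **First try at the mouth:** the tip landed on the rim and pressed on it with about 33 N. I backed off at once and went in deeper on the second try.
- **Other things on the bench:** I did not plan any contact with them, and the parts visible in the last pictures look undisturbed. I made no separate check of each one.

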